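Find the full and the empty hardware tin by weight

ROBOT

A 6-joint arm with a two-finger parallel gripper is mounted at the origin on the work surface. World frame = base frame: x ahead of the robot, y to its left, z up, the work surface at z = 0. Lengths are in m, angles in rad, forces in N, time in s.
With the tool pointing down it reaches from about 0.35 to 0.975 m from the base axis. Payload 4.9 kg.
Tool frame: the origin (TCP) lies at the very end of the fingers, on their centre line; the grasp point (between the pads) lies 19 mm behind it; z points along the fingers, y is the line along which they close (so a half turn about z gives the same grasp; the last joint's range is limited). The gripper opens to 85 mm and grips with 20 to 120 N. Pads are 22 mm wide; open, the fingers measure 114 mm over their backs; the gripper's body (76 mm by 85 mm) begins 54 mm behind the grasp point. The pads swing forward as they close: fully open they stand 13 mm farther back than shut.
Start: joints at [-1.449, 0.053, 1.613, -0, 1.476, -0.119], TCP at [0.149, -0.607, 0.202] pointing down, gripper open.
Joint ranges: [-3.01, 3.01], [-1.01, 2.22], [0.06, 2.58], [-1.02, 4.17], [0.09, 2.62], [-3.14, 3.14]. Speed limits (rad/s): [2.57, 2.57, 3.14, 3.14, 3.14, 3.14].

INTERFACE

Orientations are given as a unit quaternion [w, x, y, z].
In Python, from plant import manip gives the robot as it stands.
- The arm moves only by the shell command python3 -m pendant 'ROWS'. ROWS is JSON, a list of rows, each a list of 3 entries, a list of its own where there are three numbers: the opening, from 0 (shut) to 1 (fully open), then the shift along the tool's x, y, z in units of 12 cm (1.0 is 12 cm), then the turn about the tool's z in units of pi rad (1.0 is pi rad). In form: [[gripper, [dx, dy, dz], roll], ...]. A call has 1 to 10 rows; each row is the pose to reach, as a shift and turn from the pose commanded when the call began, along the tool's axes at that moment, turning the shorter way round; what a row does not reach only later rows make up. A row lasts 1/10 s, in which the tool goes at most 50 mm and 8.59 degrees, less where a joint would pass 70% of its speed; a pose out of reach is approached as far as the arm can. A call with a number of a shift or a turn outside -1 to 1 is refused whole. A call with a gripper value outside its range is refused whole. The fingers move at their own pace and stop on an object; the grip force is fixed at half the most. Time passes only in rows, so rows that repeat a pose let the fingers close. It gives the time, the measured TCP pose, the force, the opening and the grip force at its end, in the units of the state.
- manip.state(): the state, without advancing time (a new reading comes with each control period).
- manip.grab_frame(name): name is "scene" or "top"; returns a dict with "img" (384x512x3 uint8, red, green, blue), "fx", "fy", "cx", "cy" (pixels), "eye" and "rotation" of the camera in the world. Camera axes: x right, y down, z forward; pixel columns grow to the right and rows downward; lengths in m; the calibration is good to about 2 mm. A picture is of the moment at which its call begins. There is no depth.
- manip.job_done(): hands the job in; it is judged then, once.
The state is a dict: "time": time; "joint_pos": joint angles; "joint_vel": joint speeds; "joint_efforts": joint torques, N m; "tool_pos": TCP position; "tool_rot": TCP orientation; "contact_force": force on the tool from outside, world axes, zero at the start; "ft_torque": the same for the moment, N m; "gripper_width": opening from 0.0 (shut) to 1.0 (fully open); "grasp_force": force on a finger pad.
Only numpy, scipy, OpenCV 4.12 (cv2) and the standard library are available. Lean on these libraries where they do the work, as an engineer would, in place of code of your own. Each camera call takes 0.05 s, during which the arm holds its last target. There are 200 camera calls.

TASK

Of the three look-alike closed tins on the bench one is full of guitar screws, one is half full and one is empty: feel by their weight which is which. Stand the full tin upright in the low wooden tray and the empty tin upright in the higher-walled grey plastic bin, setting them down gently, not dropping them, and leave the half-full one standing where it was. Leave the other things on the bench as they lie.

Things in the scene. Friction and masses are not known exactly. Their poses are not given: they have to be found in the camera images.
- tin_1: closed plain metal tin, one of three that look exactly alike: upright cylinder 60 mm in diameter, 75 mm high, flat lid that stays on, origin at the centre of its underside, z up to the lid. In random order one tin is full (500 to 660 g with its contents), one about half full (240 to 320 g), one empty (90 to 105 g); the look does not tell which. The contents have about 4 mm of play inside.
- tin_2: closed plain metal tin, one of three that look exactly alike: upright cylinder 60 mm in diameter, 75 mm high, flat lid that stays on, origin at the centre of its underside, z up to the lid. In random order one tin is full (500 to 660 g with its contents), one about half full (240 to 320 g), one empty (90 to 105 g); the look does not tell which. The contents have about 4 mm of play inside.
- tin_3: closed plain metal tin, one of three that look exactly alike: upright cylinder 60 mm in diameter, 75 mm high, flat lid that stays on, origin at the centre of its underside, z up to the lid. In random order one tin is full (500 to 660 g with its contents), one about half full (240 to 320 g), one empty (90 to 105 g); the look does not tell which. The contents have about 4 mm of play inside.
- tray: fixed low square wooden tray, 140 x 140 mm, 20 mm high, walls 8 mm thick, open on top; it and the bin stand one left and one right of the tins, either way round. Origin at the centre of its underside.
- tray_in (a point): centre of the tray's inner floor (124 x 124 mm), 8 mm above the bench; z up
- bin: fixed square grey plastic bin, 140 x 140 mm, 34 mm high, walls 5 mm thick, open on top. Origin at the centre of its underside.
- bin_in (a point): centre of the bin's inner floor (130 x 130 mm), 5 mm above the bench; z up
- sanding_block: bystander, loose: cork sanding block 55 x 32 x 28 high, lying between two of the tins (mm); leave it. Origin at its underside
- bridge_blank: bystander, loose: dark flat bridge blank, 32 x 150 x 11 high, beyond the tins (mm); leave it. Origin at its underside
- glue_bottle: bystander, loose: white bottle, 48 across, 110 high, beyond the tins (mm); leave it. Origin at its underside
- wrench: bystander, loose: small steel wrench 150 long, lying flat (mm); leave it. Origin at its underside
- straightedge: bystander, loose: steel bar 30 x 200 x 5 high, at the far side (mm); leave it. Origin at its underside
- caul: bystander, loose: pale wooden bar 30 x 120 x 20 high, near the robot (mm); leave it. Origin at its underside
- glue_brush: bystander, loose: brush 180 long, lying near the robot (mm); leave it. Origin at its underside

How it is judged:
At the end, for the whole second after the job is handed in: The full tin (pressing on the tray with more than 4 N) stands upright (within 0.1 rad) on the tray's floor, the empty tin (pressing on the bin with less than 1.7 N) upright on the bin's floor, the half-full tin upright within 40 mm of where it started, all at rest (((horizontal distance between tin_1 and tray_in below 0.05 m and z of tin_1 in the frame of tray_in below 0.006 m and angle between tin_1's own z axis and vertical below 0.1 rad and contact force between tin_1 and tray above 4 N) or (horizontal distance between tin_2 and tray_in below 0.05 m and z of tin_2 in the frame of tray_in below 0.006 m and angle between tin_2's own z axis and vertical below 0.1 rad and contact force between tin_2 and tray above 4 N) or (horizontal distance between tin_3 and tray_in below 0.05 m and z of tin_3 in the frame of tray_in below 0.006 m and angle between tin_3's own z axis and vertical below 0.1 rad and contact force between tin_3 and tray above 4 N)) and ((horizontal distance between tin_1 and bin_in below 0.05 m and z of tin_1 in the frame of bin_in below 0.006 m and angle between tin_1's own z axis and vertical below 0.1 rad and contact force between tin_1 and bin below 1.7 N) or (horizontal distance between tin_2 and bin_in below 0.05 m and z of tin_2 in the frame of bin_in below 0.006 m and angle between tin_2's own z axis and vertical below 0.1 rad and contact force between tin_2 and bin below 1.7 N) or (horizontal distance between tin_3 and bin_in below 0.05 m and z of tin_3 in the frame of bin_in below 0.006 m and angle between tin_3's own z axis and vertical below 0.1 rad and contact force between tin_3 and bin below 1.7 N)) and ((distance of tin_1 from where it was at the start of the episode below 0.04 m and angle between tin_1's own z axis and vertical below 0.1 rad) or (distance of tin_2 from where it was at the start of the episode below 0.04 m and angle between tin_2's own z axis and vertical below 0.1 rad) or (distance of tin_3 from where it was at the start of the episode below 0.04 m and angle between tin_3's own z axis and vertical below 0.1 rad)) and linear speed of each of tin_1, tin_2, tin_3 below 0.02 m/s); the robot touches nothing.
It fails at once if a tin is dropped (out of the fingers and faster than 0.5 m/s, a fall of about 13 mm) ((linear speed of tin_1 above 0.5 m/s and contact force between tin_1 and the fingers below 0.05 N) or (linear speed of tin_2 above 0.5 m/s and contact force between tin_2 and the fingers below 0.05 N) or (linear speed of tin_3 above 0.5 m/s and contact force between tin_3 and the fingers below 0.05 N)).
It fails at once if a tin is banged into the tray or bin (more than 60 N) (contact force between any of tin_1, tin_2, tin_3 and tray above 60 N or contact force between any of tin_1, tin_2, tin_3 and bin above 60 N).
It fails at once if a bystander is moved more than 30 mm (distance of any of sanding_block, bridge_blank, glue_bottle, wrench, straightedge, caul, glue_brush from where it was at the start of the episode above 0.03 m).
It also fails if it takes over 72 s, if anything falls off the work surface, if the arm or the gripper's body presses on something with over 40 N, if the wrist force passes 120 N, or if a joint passes its speed limit or range.

## Working session

There is one attempt and no reset: what is moved stays moved. The work goes in short steps, Python scripts to look and compute and a shell command to move; the robot and the scene stay as the last step left them, time stands still between calls to the robot, and variables do not carry over. Pictures are saved under pics/ and viewed, at most 10 in all, crops included, and the job is handed in when it is done.

```bash
mkdir -p pics; ls; python3 - <<'E'
from plant import manip
import cv2,pickle
s=manip.state(); print(s)
for n in("top","scene"):
    f=manip.grab_frame(n); pickle.dump(f,open(f"pics/{n}0.pkl","wb"))
    cv2.imwrite(f"pics/{n}0.png",f["img"][:,:,::-1]); print(n,f["fx"],f["fy"],f["cx"],f["cy"],f["eye"],f["rotation"])
E
```

```text
pics
{'time': 0.0, 'joint_pos': array([-1.44896570e+00,  5.33493062e-02,  1.61431864e+00,  6.78874171e-07,
        1.47599459e+00, -1.19013808e-01]), 'joint_vel': array([-0.00087612, -0.00019293, -0.00257053, -0.00121536,  0.00032277,
        0.00130005]), 'joint_efforts': array([ 2.19489098e-04, -3.93679404e+01, -3.70177746e+01, -9.34516106e-05,
        7.15691902e-03,  6.62242996e-06]), 'tool_pos': array([ 0.14898432, -0.60627124,  0.20115304]), 'tool_rot': array([-1.03493991e-03,  9.92757475e-01,  1.20131279e-01, -1.11973789e-06]), 'contact_force': array([-0.10105011, -0.68044423,  0.18524219]), 'ft_torque': array([ 0.00258045,  0.0384093 , -0.02870433]), 'grasp_force': 0.0, 'gripper_width': 1.0051322181904978}
top 386.8321050667975 386.8321050667975 252.6274575273366 196.69304678928495 [ 0.44645747 -0.00495846  0.91490426] [ 0.0412939  -0.70256984  0.70876755 -0.04836312]
scene 417.7439615972729 417.7439615972729 254.2969808733579 198.0984633144045 [0.92261829 0.44797094 1.00651392] [-0.08394617  0.32113415  0.91016577 -0.24783898]
```

View pics/top0.png

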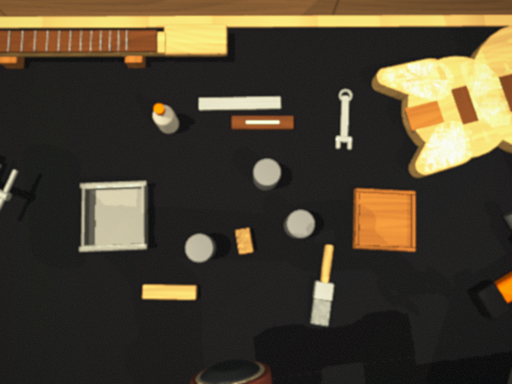

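View pics/scene0.png

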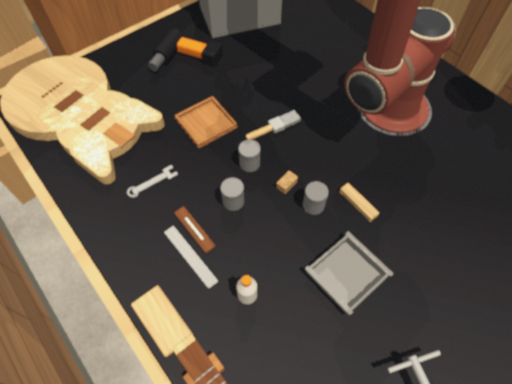

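The top view shows the tins at about (267,173), (301,223) and (200,247), the bin at (114,216), the tray at (385,220), the sanding block at (244,241) and the brush running from (328,248) to (320,325). The scene view shows all three tins upright.

```bash
cat > h.py <<'E'
import numpy as np,cv2,pickle
from scipy.spatial.transform import Rotation as R
def cam(f):
    q=np.array(f["rotation"]); return R.from_quat(q[[1,2,3,0]]).as_matrix(),np.array(f["eye"])
def ray(f,u,v,z):
    M,e=cam(f); d=M@np.array([(u-f["cx"])/f["fx"],(v-f["cy"])/f["fy"],1]); return e+d*(z-e[2])/d[2]
def proj(f,P):
    M,e=cam(f); p=(np.atleast_2d(P)-e)@M
    return np.c_[f["fx"]*p[:,0]/p[:,2]+f["cx"],f["fy"]*p[:,1]/p[:,2]+f["cy"]]
def circ(x,y,z,r=.03,n=48):
    a=np.linspace(0,2*np.pi,n); return np.c_[x+r*np.cos(a),y+r*np.sin(a),0*a+z]
def tinmask(f,x,y):
    m=np.zeros(f["img"].shape[:2],np.uint8)
    pts=np.r_[proj(f,circ(x,y,0)),proj(f,circ(x,y,.075))].astype(np.float32)
    cv2.fillConvexPoly(m,np.round(cv2.convexHull(pts)*16).astype(np.int32),255,shift=4); return m
def sq(x,y,z,h,a):
    c=np.array([[1,1],[1,-1],[-1,-1],[-1,1]])*h@np.array([[np.cos(a),np.sin(a)],[-np.sin(a),np.cos(a)]])
    return np.c_[c+[x,y],np.full(4,z)]
E
python3 - <<'E'
from h import *
from scipy.optimize import minimize
F={n:pickle.load(open(f"pics/{n}0.pkl","rb")) for n in("top","scene")}
t=F["top"]
G={}
tins=[]
for (u,v) in [(267,172),(301,223),(200,247)]:
    p=ray(t,u,v,.075)[:2]
    out=[]
    for n,f in F.items():
        im=f["img"].astype(int); g=((im.max(2)>75)&(im.max(2)-im.min(2)<35))
        def cost(q):
            m=tinmask(f,*q)>0; c=proj(f,[q[0],q[1],.04])[0].astype(int)
            w=(slice(c[1]-26,c[1]+27),slice(c[0]-26,c[0]+27))
            return (m[w]^g[w]).sum()
        r=min((minimize(cost,p+np.array(d),method="Nelder-Mead",options=dict(initial_simplex=p+np.array(d)+[[0,0],[.012,0],[0,.012]])) for d in [(0,0),(.008,0),(-.008,.004)]),key=lambda r:r.fun)
        out.append(r.x.round(4)); print(n,r.x.round(4),r.fun)
    tins.append(np.mean(out,0))
print("tins",np.round(tins,4))
for nm,u,v,z,h in[("bin",114,216,.034,.07),("tray",385,220,.02,.07)]:
    print(nm,ray(t,u,v,z).round(4))
for nm,z,c in[("bin",.034,[(80,183),(147,181),(147,250),(80,251)]),("tray",.02,[(354,189),(416,190),(416,251),(353,249)])]:
    P=np.array([ray(t,*q,z)[:2] for q in c]); print(nm,P.mean(0).round(4),np.linalg.norm(P-np.roll(P,1,0),axis=1).round(3))
for nm,z,c in[("block",.028,[(236,230),(250,228),(254,253),(239,255)]),("brush",.01,[(328,246),(320,325)]),("caul",.02,[(142,285),(197,300)]),("bottle",.1,[(158,108)]),("blank",.011,[(232,116),(294,129)])]:
    print(nm,[ray(t,*q,z)[:2].round(3).tolist() for q in c])
o=[]
for n,f in F.items():
    im=cv2.resize(f["img"][:,:,::-1],None,fx=3,fy=3,interpolation=cv2.INTER_CUBIC)
    for x,y in tins:
        for z in(0,.075): cv2.polylines(im,[np.round(proj(f,circ(x,y,z))*3+1).astype(np.int32)],True,(0,0,255) if z else (0,255,0),1)
    o.append(im[130*3:275*3,170*3:335*3] if n=="top" else im[125*3:225*3,210*3:340*3])
w=[cv2.resize(i,(390,int(i.shape[0]*390/i.shape[1]))) for i in o]
H=max(i.shape[0] for i in w); w=[cv2.copyMakeBorder(i,0,H-i.shape[0],0,0,0) for i in w]
cv2.imwrite("pics/ov.png",np.hstack(w))
E
```

```text
top [ 0.6104 -0.0454] 61.0
scene [ 0.61   -0.0467] 103.0
top [ 0.4954 -0.1177] 36.0
scene [ 0.4935 -0.1204] 122.0
top [0.4446 0.1058] 57.0
scene [0.4438 0.1035] 51.0
tins [[ 0.6102 -0.046 ]
 [ 0.4944 -0.119 ]
 [ 0.4442  0.1046]]
bin [0.5171 0.3013 0.034 ]
tray [ 0.5035 -0.3213  0.02  ]
bin [0.5174 0.3023] [0.155 0.153 0.157 0.15 ]
tray [ 0.5048 -0.3208] [0.14  0.146 0.142 0.145]
block [[0.483, 0.024], [0.487, -0.008], [0.431, -0.016], [0.427, 0.018]]
brush [[0.445, -0.189], [0.267, -0.164]]
caul [[0.361, 0.237], [0.327, 0.113]]
bottle [[0.747, 0.191]]
blank [[0.759, 0.033], [0.726, -0.116]]
```

View pics/ov.png

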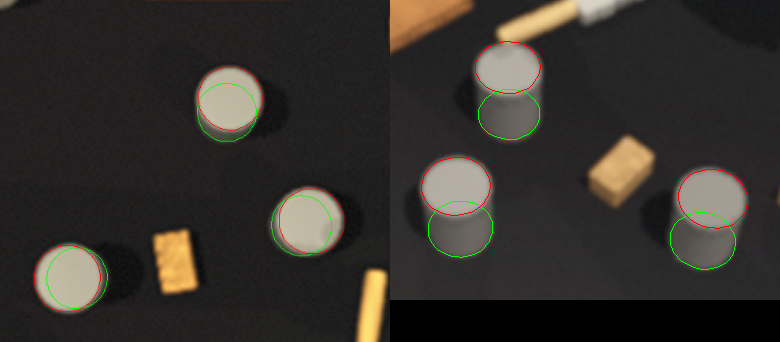

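The overlay fits: red lid and green base circles sit on all three tins in both cameras (tins at (0.610,-0.046), (0.494,-0.119) and (0.444,0.105)). The roll squares the tool to the world, then I go to the nearest tin.

```bash
python3 -m pendant '[[1,[0.87,-0.73,0],0.077],[1,[0.87,-0.73,0],0.077],[1,[0.87,-0.73,0],0.077],[1,[0.87,-0.73,0],0.077],[1,[0.87,-0.73,0],0.077]]'
python3 -m pendant '[[1,[0.7,-1,0],0],[1,[0.7,-1,0],0],[1,[0.7,-1,0],0],[1,[0.7,-1,0],0]]'
python3 -m pendant '[[1,[0.7,-1,0],0],[1,[0.7,-1,0],0],[1,[0.7,-1,0],0],[1,[0.7,-1,0],0]]'
python3 -m pendant '[[1,[0.7,-1,0],0],[1,[0.7,-1,0],0],[1,[0.7,-1,0],0],[1,[0.7,-1,0],0],[1,[0.7,-1,0],0],[1,[0.7,-1,0],0],[1,[0.7,-1,0],0]]'
```

```text
time: 0.6
tool_pos: [0.2298, -0.4965, 0.2021]
tool_rot: [0.0, 1.0, 0.0, -0.0]
contact_force: [-0.0, -1.1, 0.7]
gripper_width: 0.998
grasp_force: 0.0
time: 1.0
tool_pos: [0.3155, -0.3746, 0.2023]
tool_rot: [-0.001, 1.0, 0.002, 0.0]
contact_force: [0.1, -1.1, 0.5]
gripper_width: 1.0
grasp_force: 0.0
time: 1.4
tool_pos: [0.3997, -0.2549, 0.2024]
tool_rot: [-0.0, 1.0, 0.002, 0.0]
contact_force: [-1.3, -0.7, 0.5]
gripper_width: 1.0
grasp_force: 0.0
time: 2.1
tool_pos: [0.4814, -0.139, 0.2023]
tool_rot: [0.0, 1.0, -0.002, -0.0]
contact_force: [-0.3, -0.4, -0.1]
gripper_width: 1.004
grasp_force: 0.0
```

```bash
python3 -m pendant '[[1,[0.11,-0.15,0],0],[1,[0.11,-0.15,0.4],0],[1,[0.11,-0.15,0.75],0],[1,[0.11,-0.15,0.75],0],[1,[0.11,-0.15,0.75],0]]'
python3 -m pendant '[[1,[0,0,0.3],0],[1,[0,0,0.6],0],[1,[0,0,0.6],0],[1,[0,0,0.6],0],[1,[0,0,0.6],0]]'
python3 -m pendant '[[0,[0,0,0],0],[0,[0,0,0],0],[0,[0,0,0],0],[0,[0,0,0],0],[0,[0,0,0],0],[0,[0,0,0],0],[0,[0,0,0],0],[0,[0,0,0],0]]'
```

```text
time: 2.6
tool_pos: [0.4946, -0.1201, 0.1125]
tool_rot: [-0.0, 1.0, -0.001, -0.001]
contact_force: [0.8, -0.6, -0.1]
gripper_width: 0.996
grasp_force: 0.0
time: 3.1
tool_pos: [0.4977, -0.1205, 0.0441]
tool_rot: [0.001, 1.0, -0.001, 0.003]
contact_force: [1.0, 0.0, 0.4]
gripper_width: 0.998
grasp_force: 0.0
time: 3.9
tool_pos: [0.5014, -0.1183, 0.0484]
tool_rot: [-0.001, 1.0, -0.001, 0.006]
contact_force: [-1.6, 11.2, 27.0]
gripper_width: 0.003
grasp_force: 12.9
```

The fingers shut completely, so the tin isn't between them. I'll look before doing anything else.

```bash
python3 - <<'E'
from h import *
from plant import manip
o=[]
for n in("top","scene"):
    f=manip.grab_frame(n); pickle.dump(f,open(f"pics/{n}1.pkl","wb"))
    im=f["img"][:,:,::-1]; im=im[120:300,170:400] if n=="top" else im[90:270,150:380]
    o.append(cv2.resize(im,None,fx=1.73,fy=1.73,interpolation=cv2.INTER_CUBIC))
cv2.imwrite("pics/b1.png",np.hstack(o)); print(o[0].shape)
s=manip.state(); print(s["joint_pos"].round(3),s["contact_force"],s["ft_torque"],s["gripper_width"])
E
```

```text
(311, 398, 3)
[-0.38  -0.07   2.005  0.007  1.196  1.189] [-1.13923256 10.95473469 25.96520773] [2.07375505 0.25083864 0.01531815] 0.001744280034330334
```

View pics/b1.png

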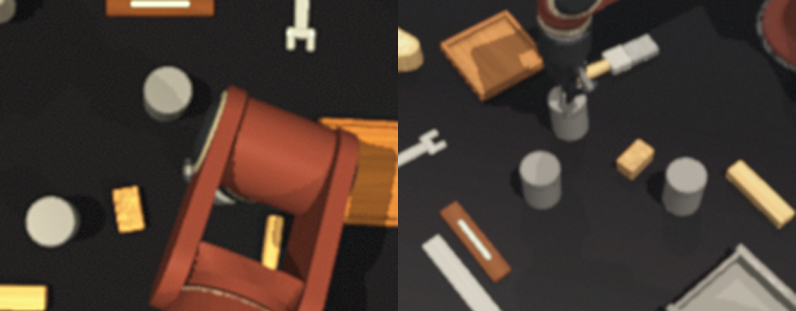

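The fingers appear to be on or at the lid, although the reported tip height is 48 mm. I'll enlarge that area and overlay the model.

```bash
python3 - <<'E'
from h import *
f=pickle.load(open("pics/scene1.pkl","rb"));t=pickle.load(open("pics/top1.pkl","rb"))
def mk(f,x0,y0,w,h,k):
    im=cv2.resize(f["img"][y0:y0+h,x0:x0+w,::-1],None,fx=k,fy=k,interpolation=cv2.INTER_CUBIC)
    P=lambda p:np.round((proj(f,p)-[x0,y0]+.5)*k).astype(np.int32)
    for z,c in((0,(0,255,0)),(.075,(0,0,255))): cv2.polylines(im,[P(circ(.4944,-.119,z))],True,c,1)
    for z in(.048,.075,.12,.17): cv2.circle(im,tuple(map(int,P([.5014,-.1183,z])[0])),3,(255,255,0),-1)
    return im
cv2.imwrite("pics/b2.png",np.hstack([mk(f,205,90,90,100,5),mk(t,260,190,60,100,5)]))
E
```

```text
(no output)
```

View pics/b2.png

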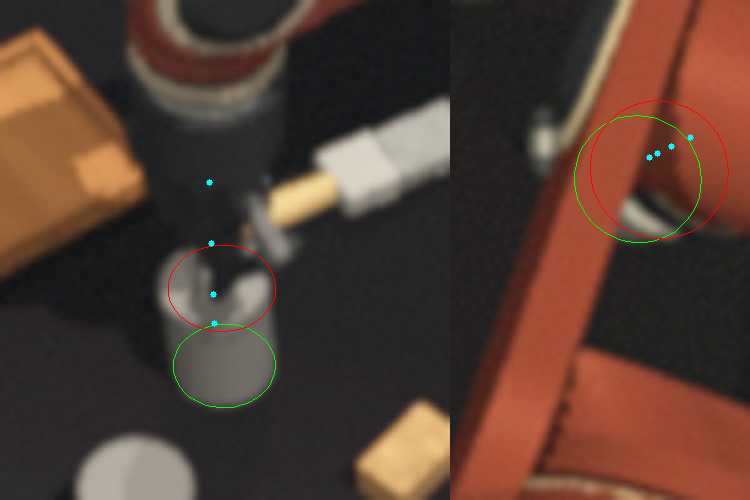

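In the overlay the closed fingertips sit on the lid, and the joint pose puts the tip lower than it looks. I'll lift slightly with the fingers still shut and see whether the force goes away.

```bash
python3 -m pendant '[[0,[0,0,-0.1],0],[0,[0,0,-0.1],0],[0,[0,0,-0.1],0]]'; python3 -m pendant '[[0,[0,0,-0.1],0],[0,[0,0,-0.1],0],[0,[0,0,-0.1],0]]'
```

```text
time: 4.3
tool_pos: [0.495, -0.1193, 0.0522]
tool_rot: [0.0, 1.0, -0.001, -0.0]
contact_force: [0.3, -0.1, -0.0]
gripper_width: -0.001
grasp_force: 0.0
time: 4.6
tool_pos: [0.4952, -0.1194, 0.0645]
tool_rot: [0.0, 1.0, -0.001, 0.0]
contact_force: [-0.0, -0.6, 0.1]
gripper_width: -0.001
grasp_force: 0.0
```

```bash
python3 -m pendant '[[0,[0,0,-0.5],0],[0,[0,0,-1],0],[0,[0,0,-1],0],[0,[0,0,-1],0],[0,[0,0,-1],0]]'; python3 - <<'E'
from h import *
from plant import manip
f=manip.grab_frame("scene"); t=manip.grab_frame("top"); p=np.array(manip.state()["tool_pos"]); print(p)
pickle.dump((f,t,p),open("pics/c.pkl","wb"))
def mk(f,x0,y0,w,h,k):
    im=cv2.resize(f["img"][y0:y0+h,x0:x0+w,::-1],None,fx=k,fy=k,interpolation=cv2.INTER_CUBIC)
    P=lambda q:np.round((proj(f,q)-[x0,y0]+.5)*k).astype(np.int32)
    for z,c in((0,(0,255,0)),(.075,(0,0,255))): cv2.polylines(im,[P(circ(.4944,-.119,z))],True,c,1)
    for z in(0,.027,.073,.12): cv2.circle(im,tuple(map(int,P(p+[0,0,z])[0])),3,(255,255,0),-1)
    return im
cv2.imwrite("pics/b3.png",np.hstack([mk(f,195,60,90,120,5),mk(t,260,190,70,120,5)]))
E
```

```text
time: 5.1
tool_pos: [0.4949, -0.1192, 0.1838]
tool_rot: [-0.0, 1.0, -0.001, -0.0]
contact_force: [-0.1, 0.3, -1.2]
gripper_width: -0.001
grasp_force: 0.0
[ 0.4938735  -0.11878938  0.18188356]
```

View pics/b3.png

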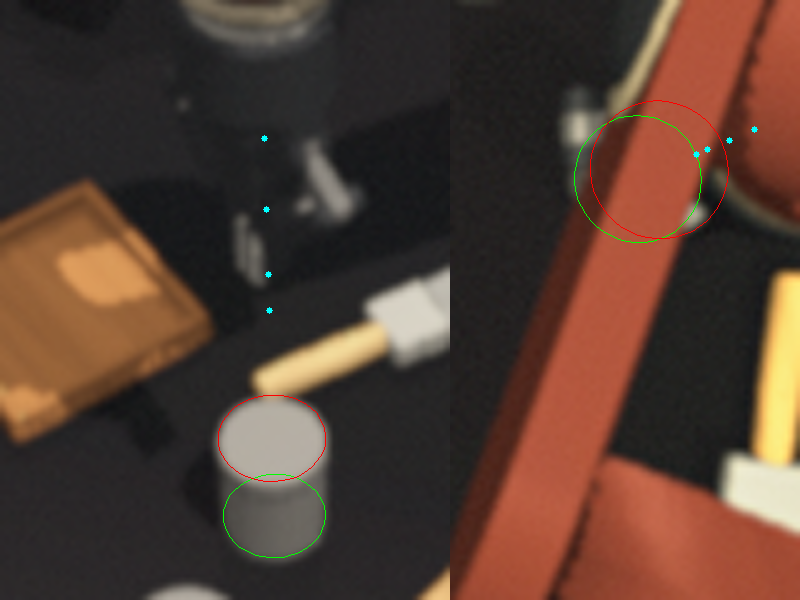

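The tin hasn't moved and stands upright. Force puts the shut tips on the lid (75 mm) at a reported z of about 50 mm, so the reported height reads about 25 mm low. I'll correct for that and go to a commanded z of about 8 mm, which is about 33 mm true.

```bash
python3 -m pendant '[[1,[0,0,0],0],[1,[0,0,0.3],0],[1,[0,0,0.6],0],[1,[0,0,0.8],0],[1,[0,0,0.8],0],[1,[0,0,0.8],0]]'
python3 -m pendant '[[1,[0,0,0.1],0],[1,[0,0,0.2],0],[1,[0,0,0.3],0],[1,[0,0,0.35],0],[1,[0,0,0.35],0],[1,[0,0,0.35],0]]'
python3 -m pendant '[[1,[0,0,0.07],0],[1,[0,0,0.14],0],[1,[0,0,0.21],0],[1,[0,0,0.28],0],[1,[0,0,0.32],0],[1,[0,0,0.32],0],[1,[0,0,0.32],0]]'
```

```text
time: 5.8
tool_pos: [0.4946, -0.119, 0.0877]
tool_rot: [-0.0, 1.0, -0.001, -0.001]
contact_force: [-0.3, 0.2, 0.9]
gripper_width: 0.994
grasp_force: 0.0
time: 6.4
tool_pos: [0.4952, -0.1193, 0.0463]
tool_rot: [-0.0, 1.0, -0.001, -0.0]
contact_force: [0.6, 0.1, 0.3]
gripper_width: 0.998
grasp_force: 0.0
time: 7.1
tool_pos: [0.4952, -0.1193, 0.0079]
tool_rot: [-0.0, 1.0, -0.001, -0.0]
contact_force: [0.1, -0.4, -0.8]
gripper_width: 0.998
grasp_force: 0.0
```

```bash
python3 -m pendant '[[0,[0,0,0],0],[0,[0,0,0],0],[0,[0,0,0],0],[0,[0,0,0],0],[0,[0,0,0],0],[0,[0,0,0],0]]'
```

```text
time: 7.7
tool_pos: [0.4962, -0.1195, 0.009]
tool_rot: [0.0, 1.0, -0.001, 0.001]
contact_force: [0.1, 0.7, 5.6]
gripper_width: 0.691
grasp_force: 65.3
```

The width of 0.69 matches 60 mm and the grip is 65 N. Next I lift and weigh.

```bash
python3 -m pendant '[[0,[0,0,-0.1],0],[0,[0,0,-0.25],0],[0,[0,0,-0.4],0],[0,[0,0,-0.5],0],[0,[0,0,-0.5],0],[0,[0,0,-0.5],0],[0,[0,0,-0.5],0],[0,[0,0,-0.5],0]]'
for i in 1 2 3 4 5; do python3 -m pendant '[[0,[0,0,0],0]]' | egrep 'force|pos'; done
```

```text
time: 8.5
tool_pos: [0.4943, -0.1189, 0.0667]
tool_rot: [-0.0, 1.0, -0.001, -0.001]
contact_force: [0.2, 0.8, -2.2]
gripper_width: 0.684
grasp_force: 65.1
tool_pos: [0.4946, -0.1191, 0.0671]
contact_force: [-0.2, -0.3, -1.8]
grasp_force: 65.1
tool_pos: [0.4949, -0.1192, 0.0675]
contact_force: [0.3, 0.2, -2.5]
grasp_force: 65.1
tool_pos: [0.4951, -0.1192, 0.0678]
contact_force: [0.4, 0.1, -2.9]
grasp_force: 65.1
tool_pos: [0.4951, -0.1193, 0.068]
contact_force: [0.8, -0.7, -3.6]
grasp_force: 65.1
tool_pos: [0.4952, -0.1193, 0.068]
contact_force: [0.4, 0.3, -2.5]
grasp_force: 65.1
```

About 2.6 N, so this is the half-full tin. I'll set it back down and go to the far tin.

```bash
python3 -m pendant '[[0,[0,0,0.15],0],[0,[0,0,0.3],0],[0,[0,0,0.42],0],[0,[0,0,0.46],0],[0,[0,0,0.49],0],[0,[0,0,0.5],0],[0,[0,0,0.5],0],[0,[0,0,0.5],0]]'
python3 -m pendant '[[1,[0,0,0],0],[1,[0,0,0],0],[1,[0,0,0],0],[1,[0,0,0],0],[1,[0,0,-0.2],0],[1,[0,0,-0.5],0],[1,[0,0,-0.85],0],[1,[0,0,-0.85],0],[1,[0,0,-0.85],0]]'
python3 -m pendant '[[1,[0.4,-0.25,0],0],[1,[0.8,-0.5,0],0],[1,[0.96,-0.61,0],0],[1,[0.96,-0.61,0],0],[1,[0.96,-0.61,0],0],[1,[0.96,-0.61,0],0]]'
```

```text
time: 9.8
tool_pos: [0.496, -0.1195, 0.0091]
tool_rot: [0.0, 1.0, -0.001, 0.001]
contact_force: [-1.4, -0.1, 3.1]
gripper_width: 0.688
grasp_force: 65.5
time: 10.7
tool_pos: [0.4962, -0.1197, 0.1115]
tool_rot: [0.001, 1.0, -0.001, 0.001]
contact_force: [-0.8, 0.5, 0.0]
gripper_width: 1.0
grasp_force: 0.0
time: 11.3
tool_pos: [0.6089, -0.0465, 0.1084]
tool_rot: [-0.0, 1.0, -0.001, -0.001]
contact_force: [0.4, 0.3, 0.5]
gripper_width: 1.0
grasp_force: 0.0
```

```bash
python3 -m pendant '[[1,[0,0,0.15],0],[1,[0,0,0.3],0],[1,[0,0,0.45],0],[1,[0,0,0.6],0],[1,[0,0,0.72],0],[1,[0,0,0.8],0],[1,[0,0,0.85],0],[1,[0,0,0.85],0],[1,[0,0,0.85],0]]'
python3 -m pendant '[[0,[0,0,0],0],[0,[0,0,0],0],[0,[0,0,0],0],[0,[0,0,0],0],[0,[0,0,0],0],[0,[0,0,0],0]]'
python3 -m pendant '[[0,[0,0,-0.1],0],[0,[0,0,-0.25],0],[0,[0,0,-0.4],0],[0,[0,0,-0.5],0],[0,[0,0,-0.5],0],[0,[0,0,-0.5],0],[0,[0,0,-0.5],0],[0,[0,0,-0.5],0]]'
for i in 1 2 3 4 5 6; do python3 -m pendant '[[0,[0,0,0],0]]' | egrep 'force|pos'; done
```

```text
time: 12.2
tool_pos: [0.6109, -0.0464, 0.0086]
tool_rot: [0.0, 1.0, -0.001, 0.0]
contact_force: [-0.2, 0.2, 0.6]
gripper_width: 1.002
grasp_force: 0.0
time: 12.8
tool_pos: [0.6117, -0.046, 0.0094]
tool_rot: [-0.0, 1.0, -0.0, 0.001]
contact_force: [0.0, 2.1, 5.6]
gripper_width: 0.688
grasp_force: 66.1
time: 13.6
tool_pos: [0.6094, -0.046, 0.0665]
tool_rot: [-0.0, 1.0, -0.001, -0.001]
contact_force: [0.1, 0.3, -5.9]
gripper_width: 0.688
grasp_force: 66.4
tool_pos: [0.6098, -0.0461, 0.067]
contact_force: [-0.5, 0.8, -6.7]
grasp_force: 66.4
tool_pos: [0.6102, -0.0461, 0.0675]
contact_force: [-0.8, -0.2, -4.8]
grasp_force: 66.4
tool_pos: [0.6104, -0.0462, 0.0678]
contact_force: [-0.2, -0.1, -5.9]
grasp_force: 66.4
tool_pos: [0.6105, -0.0462, 0.068]
contact_force: [0.2, -0.2, -6.7]
grasp_force: 66.4
tool_pos: [0.6105, -0.0462, 0.0681]
contact_force: [0.1, -0.6, -5.7]
grasp_force: 66.4
tool_pos: [0.6105, -0.0462, 0.0681]
contact_force: [-0.2, 0.2, -5.6]
grasp_force: 66.4
```

About 5.9 N, so this is the full tin. I'll carry it to the tray at (0.504, -0.321).

```bash
python3 -m pendant '[[0,[0,0,-0.2],0],[0,[0,0.1,-0.42],0],[0,[-0.1,0.25,-0.42],0],[0,[-0.18,0.45,-0.42],0],[0,[-0.26,0.65,-0.42],0],[0,[-0.33,0.85,-0.42],0],[0,[-0.38,1,-0.42],0]]'
python3 -m pendant '[[0,[-0.08,0.2,0],0],[0,[-0.16,0.4,0],0],[0,[-0.24,0.6,0],0],[0,[-0.32,0.8,0],0],[0,[-0.38,0.95,0],0],[0,[-0.38,1,0],0]]'
python3 -m pendant '[[0,[-0.06,0.15,0],0],[0,[-0.12,0.25,0],0],[0,[-0.12,0.29,0],0],[0,[-0.12,0.29,0],0],[0,[-0.12,0.29,0],0],[0,[-0.12,0.29,0],0]]'
python3 - <<'E'
from h import *
from plant import manip
f=manip.grab_frame("scene"); t=manip.grab_frame("top"); p=np.array(manip.state()["tool_pos"]); print(p)
pickle.dump((f,t),open("pics/d.pkl","wb"))
def mk(f,x0,y0,w,h,k):
    im=cv2.resize(f["img"][y0:y0+h,x0:x0+w,::-1],None,fx=k,fy=k,interpolation=cv2.INTER_CUBIC)
    P=lambda q:np.round((proj(f,q)-[x0,y0]+.5)*k).astype(np.int32)
    cv2.polylines(im,[P(sq(.5045,-.321,.02,.07,0))],True,(255,0,0),1)
    cv2.polylines(im,[P(circ(p[0],p[1],.11))],True,(0,255,0),1);cv2.polylines(im,[P(circ(p[0],p[1],.185))],True,(0,0,255),1)
    return im
cv2.imwrite("pics/d.png",np.hstack([mk(f,140,40,130,130,3),mk(t,330,150,110,130,3)]))
E
```

```text
time: 14.9
tool_pos: [0.5641, -0.1675, 0.1185]
tool_rot: [0.0, 1.0, -0.001, -0.0]
contact_force: [0.2, 0.2, -6.7]
gripper_width: 0.681
grasp_force: 67.3
time: 15.5
tool_pos: [0.5181, -0.2878, 0.1185]
tool_rot: [0.0, 1.0, -0.002, -0.0]
contact_force: [0.8, 0.1, -5.7]
gripper_width: 0.688
grasp_force: 67.3
time: 16.1
tool_pos: [0.5048, -0.3201, 0.1183]
tool_rot: [-0.0, 1.0, -0.0, 0.0]
contact_force: [0.0, -0.0, -6.7]
gripper_width: 0.687
grasp_force: 67.3
[ 0.50476604 -0.32024851  0.1183496 ]
```

View pics/d.png

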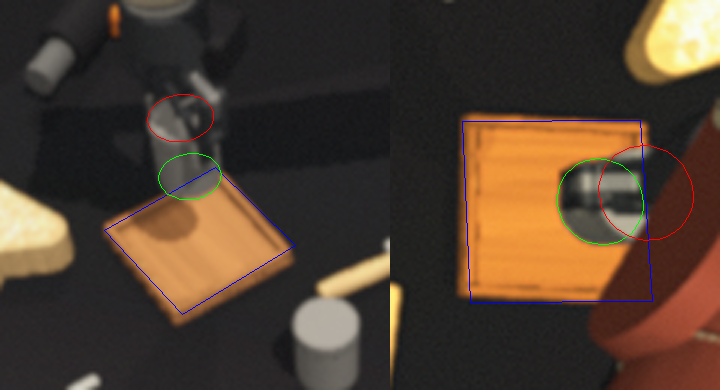

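The tin hangs upright over the tray and the tray fits the model to within about 4 mm. I'll lower it 102 mm, slowly at the end.

```bash
python3 -m pendant '[[0,[0,0,0.15],0],[0,[0,0,0.3],0],[0,[0,0,0.45],0],[0,[0,0,0.57],0],[0,[0,0,0.67],0],[0,[0,0,0.74],0],[0,[0,0,0.76],0],[0,[0,0,0.78],0],[0,[0,0,0.78],0]]'
python3 -m pendant '[[0,[0,0,0.015],0],[0,[0,0,0.03],0],[0,[0,0,0.045],0],[0,[0,0,0.06],0],[0,[0,0,0.075],0],[0,[0,0,0.08],0],[0,[0,0,0.08],0],[0,[0,0,0.08],0]]'
```

```text
time: 17.1
tool_pos: [0.5049, -0.3212, 0.0252]
tool_rot: [0.0, 1.0, -0.001, 0.0]
contact_force: [0.6, 0.1, -6.6]
gripper_width: 0.687
grasp_force: 67.3
time: 17.9
tool_pos: [0.5047, -0.321, 0.0175]
tool_rot: [-0.0, 1.0, -0.0, -0.0]
contact_force: [-5.9, 4.5, 6.9]
gripper_width: 0.691
grasp_force: 68.7
```

```bash
python3 -m pendant '[[1,[0,0,0],0],[1,[0,0,0],0],[1,[0,0,0],0],[1,[0,0,0],0],[1,[0,0,0],0],[1,[0,0,-0.2],0],[1,[0,0,-0.5],0],[1,[0,0,-0.86],0],[1,[0,0,-0.86],0],[1,[0,0,-0.86],0]]'
python3 -m pendant '[[1,[0,-0.3,0],0],[1,[0,-0.7,0],0],[1,[-0.1,-1,0],0],[1,[-0.1,-1,0],0]]'
python3 -m pendant '[[1,[-0.1,-0.4,0],0],[1,[-0.2,-0.8,0],0],[1,[-0.2,-1,0],0],[1,[-0.2,-1,0],0]]'
python3 -m pendant '[[1,[-0.1,-0.4,0],0],[1,[-0.2,-0.8,0],0],[1,[-0.2,-1,0],0],[1,[-0.2,-1,0],0]]'
python3 -m pendant '[[1,[0,-0.3,0],0],[1,[0,-0.55,0],0],[1,[0,-0.55,0],0],[1,[0,-0.55,0],0],[1,[0,-0.55,0],0],[1,[0,-0.55,0],0]]'
```

```text
time: 18.9
tool_pos: [0.5055, -0.3217, 0.1203]
tool_rot: [0.001, 1.0, -0.001, 0.001]
contact_force: [-1.2, -0.1, -0.7]
gripper_width: 1.0
grasp_force: 0.0
time: 19.3
tool_pos: [0.4902, -0.1965, 0.1153]
tool_rot: [-0.002, 1.0, 0.001, -0.002]
contact_force: [0.3, 0.2, -0.4]
gripper_width: 1.001
grasp_force: 0.0
time: 19.7
tool_pos: [0.4678, -0.0787, 0.1168]
tool_rot: [-0.001, 1.0, 0.001, -0.001]
contact_force: [0.5, 0.0, -0.3]
gripper_width: 1.005
grasp_force: 0.0
time: 20.1
tool_pos: [0.4447, 0.0403, 0.1176]
tool_rot: [-0.0, 1.0, 0.001, -0.001]
contact_force: [0.0, -0.3, -0.3]
gripper_width: 1.001
grasp_force: 0.0
time: 20.7
tool_pos: [0.4452, 0.1039, 0.1182]
tool_rot: [0.0, 1.0, -0.002, -0.0]
contact_force: [-0.1, 0.1, -1.1]
gripper_width: 0.998
grasp_force: 0.0
```

```bash
python3 - <<'E'
from h import *
from plant import manip
f=manip.grab_frame("scene"); t=manip.grab_frame("top")
cv2.imwrite("pics/e.png",np.vstack([np.hstack([cv2.resize(t["img"][130:280,60:430,::-1],(780,316))]),cv2.resize(f["img"][90:320,130:400,::-1],(780,664))[:284*2:2]]))
E
```

```text
(no output)
```

View pics/e.png

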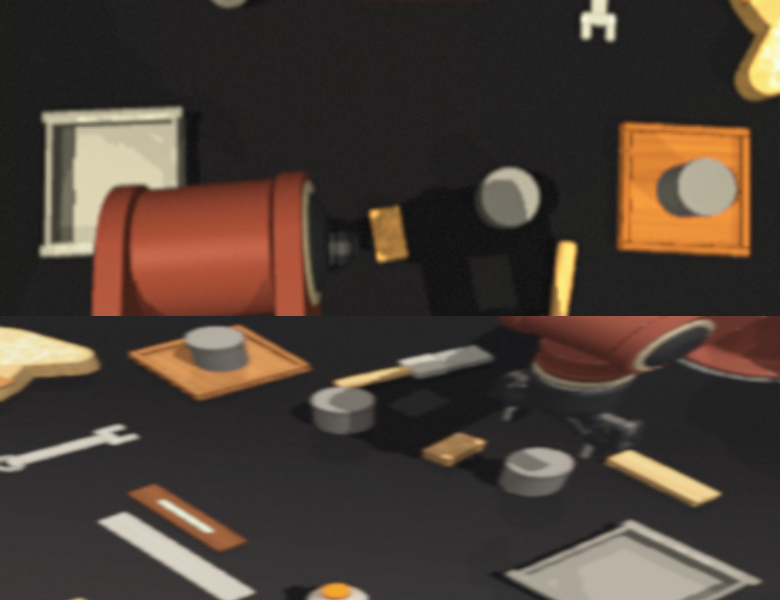

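The full tin stands upright in the tray (lid at about (705,187)), the half-full one is in place at (508,197), and the gripper is centred over the last tin. I'll grasp and weigh it.

```bash
python3 -m pendant '[[1,[0,0,0.15],0],[1,[0,0,0.3],0],[1,[0,0,0.45],0],[1,[0,0,0.6],0],[1,[0,0,0.75],0],[1,[0,0,0.85],0],[1,[0,0,0.92],0],[1,[0,0,0.92],0],[1,[0,0,0.92],0]]'
python3 -m pendant '[[0,[0,0,0],0],[0,[0,0,0],0],[0,[0,0,0],0],[0,[0,0,0],0],[0,[0,0,0],0],[0,[0,0,0],0]]'
python3 -m pendant '[[0,[0,0,-0.1],0],[0,[0,0,-0.25],0],[0,[0,0,-0.45],0],[0,[0,0,-0.7],0],[0,[0,0,-0.92],0],[0,[0,0,-0.92],0],[0,[0,0,-0.92],0],[0,[0,0,-0.92],0],[0,[0,0,-0.92],0]]'
for i in 1 2 3 4 5 6; do python3 -m pendant '[[0,[0,0,0],0]]' | egrep 'contact'; done
python3 - <<'E'
from h import *
from plant import manip
t=manip.grab_frame("top"); p=np.array(manip.state()["tool_pos"]); print(p)
o=pickle.load(open("pics/top0.pkl","rb"))
def mk(f,x0,y0,w,h,k):
    im=cv2.resize(f["img"][y0:y0+h,x0:x0+w,::-1],None,fx=k,fy=k,interpolation=cv2.INTER_CUBIC)
    P=lambda q:np.round((proj(f,q)-[x0,y0]+.5)*k).astype(np.int32)
    cv2.polylines(im,[P(sq(.5174,.302,.034,.07,0.02))],True,(0,0,255),1)
    cv2.polylines(im,[P(sq(.5174,.302,.034,.065,0.02))],True,(0,255,0),1)
    cv2.polylines(im,[P(circ(p[0],p[1],.11))],True,(0,255,0),1);cv2.polylines(im,[P(circ(p[0],p[1],.185))],True,(0,0,255),1)
    return im
s=pickle.load(open("pics/scene0.pkl","rb"))
cv2.imwrite("pics/g.png",np.hstack([mk(o,65,165,100,105,4),mk(s,295,220,110,105,3.6)[:378]] if 0 else [cv2.resize(mk(o,65,165,100,100,4),(390,390)),cv2.resize(mk(s,295,220,110,110,4),(390,390))]))
E
```

```text
time: 21.7
tool_pos: [0.4455, 0.1051, 0.0085]
tool_rot: [-0.0, 1.0, -0.001, 0.0]
contact_force: [-0.1, -0.6, 1.2]
gripper_width: 1.003
grasp_force: 0.0
time: 22.3
tool_pos: [0.4464, 0.1053, 0.0094]
tool_rot: [-0.0, 1.0, -0.001, 0.001]
contact_force: [-0.1, -0.1, 4.6]
gripper_width: 0.684
grasp_force: 64.6
time: 23.2
tool_pos: [0.4436, 0.1051, 0.1163]
tool_rot: [0.0, 1.0, -0.001, -0.002]
contact_force: [-0.3, -0.9, -0.9]
gripper_width: 0.69
grasp_force: 64.4
contact_force: [-0.4, -0.8, -0.4]
contact_force: [-0.5, 0.7, -0.6]
contact_force: [0.4, 0.2, -0.6]
contact_force: [0.5, 0.3, -0.9]
contact_force: [1.3, -0.4, -0.9]
contact_force: [-0.6, -0.4, -1.2]
[0.44505948 0.10518505 0.11848404]
```

View pics/g.png

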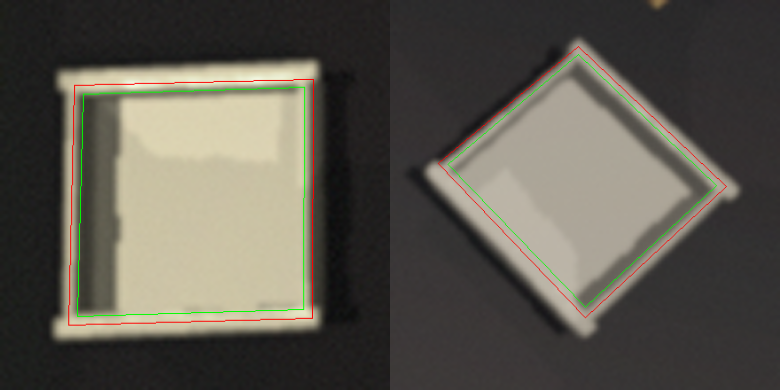

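About 0.8 N, so this is the empty tin, as expected. The bin outline fits at (0.517, 0.302), so I'll carry the tin there.

```bash
python3 -m pendant '[[0,[0.08,-0.2,0],0],[0,[0.15,-0.4,0],0],[0,[0.22,-0.6,0],0],[0,[0.3,-0.8,0],0],[0,[0.36,-1,0],0]]'
python3 -m pendant '[[0,[0.08,-0.2,0],0],[0,[0.15,-0.4,0],0],[0,[0.2,-0.55,0],0],[0,[0.24,-0.64,0],0],[0,[0.24,-0.64,0],0],[0,[0.24,-0.64,0],0],[0,[0.24,-0.64,0],0]]'
python3 -m pendant '[[0,[0,0,0.15],0],[0,[0,0,0.3],0],[0,[0,0,0.45],0],[0,[0,0,0.57],0],[0,[0,0,0.67],0],[0,[0,0,0.74],0],[0,[0,0,0.78],0],[0,[0,0,0.8],0],[0,[0,0,0.8],0]]'
python3 -m pendant '[[0,[0,0,0.015],0],[0,[0,0,0.03],0],[0,[0,0,0.045],0],[0,[0,0,0.06],0],[0,[0,0,0.075],0],[0,[0,0,0.082],0],[0,[0,0,0.082],0],[0,[0,0,0.082],0]]'
```

```text
time: 24.35
tool_pos: [0.4888, 0.2262, 0.1184]
tool_rot: [0.0, 1.0, -0.001, 0.0]
contact_force: [-0.1, 0.5, -1.7]
gripper_width: 0.687
grasp_force: 64.6
time: 25.05
tool_pos: [0.517, 0.3011, 0.1183]
tool_rot: [0.0, 1.0, -0.001, -0.0]
contact_force: [0.2, -0.0, 0.0]
gripper_width: 0.69
grasp_force: 64.6
time: 25.95
tool_pos: [0.5174, 0.302, 0.0226]
tool_rot: [-0.0, 1.0, -0.001, 0.0]
contact_force: [-0.8, -0.0, -1.2]
gripper_width: 0.685
grasp_force: 64.6
time: 26.75
tool_pos: [0.5174, 0.302, 0.0144]
tool_rot: [0.0, 1.0, -0.0, -0.0]
contact_force: [-5.5, -3.5, 9.2]
gripper_width: 0.684
grasp_force: 65.5
```

Firm contact with the bin floor. I'll release, retreat and check.

```bash
python3 -m pendant '[[1,[0,0,0],0],[1,[0,0,0],0],[1,[0,0,0],0],[1,[0,0,0],0],[1,[0,0,0],0],[1,[0,0,-0.2],0],[1,[0,0,-0.5],0],[1,[0,0,-1],0],[1,[0,0,-1],0],[1,[0,0,-1],0]]'
python3 -m pendant '[[1,[0,-0.4,0],0],[1,[0,-0.8,0],0],[1,[0,-1,-0.3],0],[1,[0,-1,-0.3],0],[1,[0,-1,-0.3],0]]'
python3 -m pendant '[[1,[0,-0.4,0],0],[1,[0,-0.8,0],0],[1,[0,-1,0],0],[1,[0,-1,0],0],[1,[0,-1,0],0],[1,[0,-1,0],0]]'
python3 - <<'E'
from h import *
from plant import manip
f=manip.grab_frame("scene"); t=manip.grab_frame("top")
for g in(f,t):
    im=g["img"]=g["img"].copy()
    for x,y,z in((.4944,-.119,0),(.517,.302,.005),(.5045,-.321,.008)):
        cv2.polylines(im,[np.round(proj(g,circ(x,y,z+.075))).astype(np.int32)],True,(255,0,0),1)
cv2.imwrite("pics/z.png",np.hstack([cv2.resize(g["img"][:,:,::-1],(400,300)) for g in(f,t)]+[])if 0 else np.vstack([cv2.resize(t["img"][130:280,60:430,::-1],(720,292)),cv2.resize(f["img"][80:330,110:410,::-1],(360,300)).repeat(2,1)]))
E
```

```text
time: 27.75
tool_pos: [0.5192, 0.3028, 0.1361]
tool_rot: [-0.001, 1.0, -0.001, 0.003]
contact_force: [-0.1, 1.0, -0.2]
gripper_width: 1.001
grasp_force: 0.0
time: 28.25
tool_pos: [0.5169, 0.4221, 0.1672]
tool_rot: [0.001, 1.0, -0.0, -0.001]
contact_force: [-0.3, -0.2, 0.0]
gripper_width: 1.002
grasp_force: 0.0
time: 28.85
tool_pos: [0.5174, 0.5399, 0.167]
tool_rot: [0.001, 1.0, -0.001, -0.001]
contact_force: [0.7, -1.4, -0.6]
gripper_width: 1.0
grasp_force: 0.0
```

View pics/z.png

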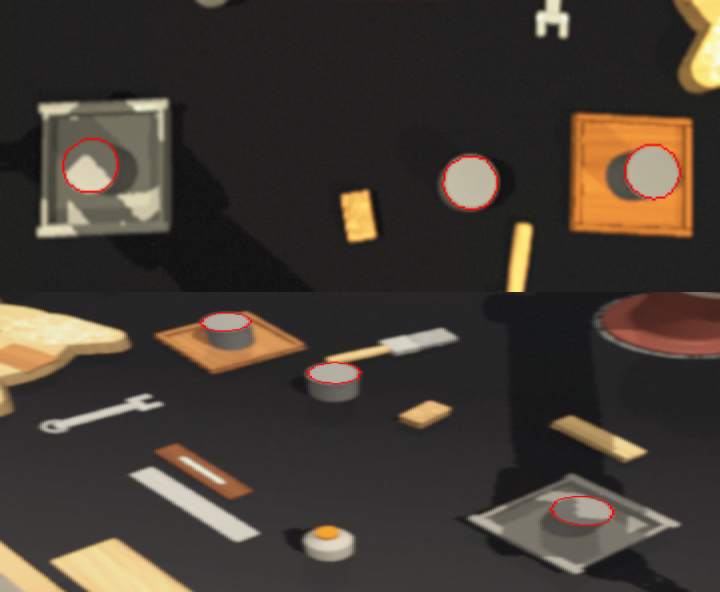

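All three lids match the predicted circles: bin (90,166), half-full at its start (470,183) and tray (652,171). The tins are upright, the bystanders are where they were and the arm is clear.

```bash
python3 -c "
from plant import manip
print(manip.job_done())"
```

```text
the job is handed in; nothing more can be done
None
```

The job is handed in (no verdict was shown): the full tin (about 5.9 N) stands upright in the tray, the empty one (about 0.8 N) stands upright in the bin, and the half-full one (about 2.6 N) is back where it started; my first grasp missed, with the fingers shutting on the half-full tin's lid at about 27 N, but the tin and the other things on the bench did not visibly move.

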